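Burner service kits at the cookie oven

TASK

Make up the two burner service kits from the pipe fittings on the bench: the handwheel, the tee and the union go into the long three-bay tray, the elbow and the stepped reducer into the short two-bay tray, one fitting to a bay (any bay of its tray), each resting on the bay's floor the same way up as it is now. Set the fittings down rather than dropping them, and leave the straight coupling where it stands.

Things in the scene. Friction and masses are not known exactly. Their poses are not given: they have to be found in the camera images.
- long_tray: Long white plastic kit tray, 286 x 124 mm, 16 mm high, loose, 0.6 kg, with three equal bays in a row; origin: centre of its underside; x along its length, y across, z up. Floor 4 mm thick (top at z = 4 mm), walls and dividers 4 mm thick, tops at z = 16 mm. Each bay is 90 mm (x) by 116 mm (y) inside; bay centres at x = -94, 0 and +94 mm, y = 0.
- short_tray: Short white plastic kit tray, 192 x 124 mm, 16 mm high, loose, 0.6 kg, with two equal bays in a row; origin: centre of its underside; x along its length, y across, z up. Floor 4 mm thick (top at z = 4 mm), walls and dividers 4 mm thick, tops at z = 16 mm. Each bay is 90 mm (x) by 116 mm (y) inside; bay centres at x = -47 and +47 mm, y = 0.
- handwheel: Dark iron valve handwheel lying flat, rim down: rim 64 mm across, 12 mm high, five spokes, and a round hub 24 mm in diameter that stands up to 40 mm above the bench (room to grip the hub above 12 mm). Origin: centre of the underside, on the hub's axis; z up.
- tee: Dark iron pipe tee lying flat, all axes level and 16 mm above the underside; pipe 26 mm, end collars 32 mm in diameter and 16 mm long. Origin in the plane of the underside, z up. The run lies along x from -38 to +38 mm at y = -12 mm; the branch runs along +y on x = 0 to its mouth at y = +32 mm (its collar from y = 16 to 32 mm is a good place to grip, closing along x).
- union_mid (a point): Brass pipe union lying on its side; this point is its centre, 22 mm above what it lies on. x along its pipe axis (60 mm long, ends round, 32 mm in diameter); in the middle an eight-sided nut, 24 mm long, 44 mm across flats, lying on one flat; z up, y across the nut's side flats.
- elbow: Dark iron 90 degree pipe elbow lying flat, axes level and 16 mm above the underside; pipe 26 mm, end collars 32 mm in diameter and 16 mm long. Origin: in the plane of the underside, at the middle of the 64 x 64 mm outline; z up. The corner is at x = y = -16 mm; one leg runs along +x at y = -16 mm, the other along +y at x = -16 mm, each to its mouth at +32 mm (collar from 16 to 32 mm).
- reducer: Brass stepped reducing coupling standing upright, 50 mm high: lower part 44 mm in diameter up to 22 mm, a short shoulder to 28 mm height, upper part 28 mm in diameter to the top. Origin: centre of the underside; z up.
- coupling: Brass straight coupling standing upright, a plain round sleeve 44 mm in diameter all the way and 50 mm high; it belongs to no kit and stays where it is. Origin: centre of the underside; z up.
Not all that is in view belongs to the job. What is shaped like the elbow but blue or white is not meant. What is shaped like the reducer but blue is not meant.

How it is judged:
At the end, for the whole second after the job is handed in: Each fitting alone in a bay of its tray: origin within 30 mm along and 45 mm across of the bay centre, height within 5 mm of resting on its floor, tilt under 0.2 rad; fittings and trays at rest (under 0.02 m/s), trays flat; coupling upright, within 30 mm of its start ((((x of handwheel in the frame of long_tray between -0.124 and -0.064 m and y of handwheel in the frame of long_tray between -0.045 and 0.045 m and z of handwheel in the frame of long_tray between -0.001 and 0.009 m) and (x of tee in the frame of long_tray between -0.03 and 0.03 m and y of tee in the frame of long_tray between -0.045 and 0.045 m and z of tee in the frame of long_tray between -0.001 and 0.009 m) and (x of union_mid in the frame of long_tray between 0.064 and 0.124 m and y of union_mid in the frame of long_tray between -0.045 and 0.045 m and z of union_mid in the frame of long_tray between 0.021 and 0.031 m)) or ((x of handwheel in the frame of long_tray between -0.124 and -0.064 m and y of handwheel in the frame of long_tray between -0.045 and 0.045 m and z of handwheel in the frame of long_tray between -0.001 and 0.009 m) and (x of tee in the frame of long_tray between 0.064 and 0.124 m and y of tee in the frame of long_tray between -0.045 and 0.045 m and z of tee in the frame of long_tray between -0.001 and 0.009 m) and (x of union_mid in the frame of long_tray between -0.03 and 0.03 m and y of union_mid in the frame of long_tray between -0.045 and 0.045 m and z of union_mid in the frame of long_tray between 0.021 and 0.031 m)) or ((x of handwheel in the frame of long_tray between -0.03 and 0.03 m and y of handwheel in the frame of long_tray between -0.045 and 0.045 m and z of handwheel in the frame of long_tray between -0.001 and 0.009 m) and (x of tee in the frame of long_tray between -0.124 and -0.064 m and y of tee in the frame of long_tray between -0.045 and 0.045 m and z of tee in the frame of long_tray between -0.001 and 0.009 m) and (x of union_mid in the frame of long_tray between 0.064 and 0.124 m and y of union_mid in the frame of long_tray between -0.045 and 0.045 m and z of union_mid in the frame of long_tray between 0.021 and 0.031 m)) or ((x of handwheel in the frame of long_tray between -0.03 and 0.03 m and y of handwheel in the frame of long_tray between -0.045 and 0.045 m and z of handwheel in the frame of long_tray between -0.001 and 0.009 m) and (x of tee in the frame of long_tray between 0.064 and 0.124 m and y of tee in the frame of long_tray between -0.045 and 0.045 m and z of tee in the frame of long_tray between -0.001 and 0.009 m) and (x of union_mid in the frame of long_tray between -0.124 and -0.064 m and y of union_mid in the frame of long_tray between -0.045 and 0.045 m and z of union_mid in the frame of long_tray between 0.021 and 0.031 m)) or ((x of handwheel in the frame of long_tray between 0.064 and 0.124 m and y of handwheel in the frame of long_tray between -0.045 and 0.045 m and z of handwheel in the frame of long_tray between -0.001 and 0.009 m) and (x of tee in the frame of long_tray between -0.124 and -0.064 m and y of tee in the frame of long_tray between -0.045 and 0.045 m and z of tee in the frame of long_tray between -0.001 and 0.009 m) and (x of union_mid in the frame of long_tray between -0.03 and 0.03 m and y of union_mid in the frame of long_tray between -0.045 and 0.045 m and z of union_mid in the frame of long_tray between 0.021 and 0.031 m)) or ((x of handwheel in the frame of long_tray between 0.064 and 0.124 m and y of handwheel in the frame of long_tray between -0.045 and 0.045 m and z of handwheel in the frame of long_tray between -0.001 and 0.009 m) and (x of tee in the frame of long_tray between -0.03 and 0.03 m and y of tee in the frame of long_tray between -0.045 and 0.045 m and z of tee in the frame of long_tray between -0.001 and 0.009 m) and (x of union_mid in the frame of long_tray between -0.124 and -0.064 m and y of union_mid in the frame of long_tray between -0.045 and 0.045 m and z of union_mid in the frame of long_tray between 0.021 and 0.031 m))) and (((x of elbow in the frame of short_tray between -0.077 and -0.017 m and y of elbow in the frame of short_tray between -0.045 and 0.045 m and z of elbow in the frame of short_tray between -0.001 and 0.009 m) and (x of reducer in the frame of short_tray between 0.017 and 0.077 m and y of reducer in the frame of short_tray between -0.045 and 0.045 m and z of reducer in the frame of short_tray between -0.001 and 0.009 m)) or ((x of elbow in the frame of short_tray between 0.017 and 0.077 m and y of elbow in the frame of short_tray between -0.045 and 0.045 m and z of elbow in the frame of short_tray between -0.001 and 0.009 m) and (x of reducer in the frame of short_tray between -0.077 and -0.017 m and y of reducer in the frame of short_tray between -0.045 and 0.045 m and z of reducer in the frame of short_tray between -0.001 and 0.009 m))) and angle between each of handwheel, tee, elbow, reducer, coupling's own z axis and vertical below 0.2 rad and angle between union_mid's own x axis and vertical between 1.37 and 1.77 rad and linear speed of each of handwheel, tee, union, elbow, reducer, long_tray, short_tray below 0.02 m/s and angle between each of long_tray, short_tray's own z axis and vertical below 0.1 rad and distance of coupling from where it was at the start of the episode below 0.03 m); the robot touches nothing.
It fails at once if the straight coupling is moved more than 30 mm or tipped (distance of coupling from where it was at the start of the episode above 0.03 m or angle between coupling's own z axis and vertical above 0.5 rad).
It fails at once if a fitting is dropped or flung (faster than 0.8 m/s within 5 cm of the bench) ((height (world z) of handwheel below 0.05 m and linear speed of handwheel above 0.8 m/s) or (height (world z) of tee below 0.05 m and linear speed of tee above 0.8 m/s) or (height (world z) of union_mid below 0.05 m and linear speed of union above 0.8 m/s) or (height (world z) of elbow below 0.05 m and linear speed of elbow above 0.8 m/s) or (height (world z) of reducer below 0.05 m and linear speed of reducer above 0.8 m/s)).
It also fails if it takes over 136 s, if anything falls off the work surface, if the arm or the gripper's body presses on something with over 40 N, if the wrist force passes 120 N, or if a joint passes its speed limit or range.

ROBOT

A 7-joint arm with a two-finger parallel gripper is mounted at the origin on the work surface. World frame = base frame: x ahead of the robot, y to its left, z up, the work surface at z = 0. Lengths are in m, angles in rad, forces in N, time in s.
With the tool pointing down it reaches from about 0.425 to 1.025 m from the base axis. Payload 3.6 kg.
Tool frame: the origin (TCP) lies on the centre line of the jaws, within the pads' length; the fingertips stand 22 mm ahead of it and the grasp point (between the pads) lies 3 mm ahead of it; z points along the fingers, y is the line along which they close (so a half turn about z gives the same grasp; the last joint's range is limited). The gripper opens to 85 mm and grips with 20 to 120 N. Pads are 22 mm wide; open, the fingers measure 114 mm over their backs; the gripper's body (76 mm by 85 mm) begins 54 mm behind the grasp point. The pads swing forward as they close: fully open they stand 13 mm farther back than shut.
Start: joints at [1.202, 0.591, 0.048, 1.609, -0.033, 0.943, -0.034], TCP at [0.197, -0.698, 0.253] pointing down, gripper open.
Joint ranges: [-2.69, 2.69], [-0.47, 2.24], [-1.27, 1.36], [0.19, 2.51], [-1.53, 4.68], [0.08, 2.07], [-3.09, 3.09]. Speed limits (rad/s): [2.57, 2.57, 3.14, 3.14, 3.14, 3.14, 3.14].

INTERFACE

Orientations are given as a rotation vector (axis times angle).
In Python, from bench import r gives the robot as it stands.
- The arm moves only by the shell command python3 -m crank 'ROWS'. ROWS is text: rows parted by semicolons, each of 7 numbers parted by spaces: the finger opening in mm, from 0 to 85.4, then the shift along the tool's x, y, z in units of 50 mm (1.0 is 50 mm), then the turn, a rotation vector about the tool's x, y, z in units of 5 degrees (1.0 is 5 degrees). In form: fingers x y z wx wy wz; .... A call has 1 to 10 rows; each row is the pose to reach, as a shift and turn from the pose commanded when the call began, along the tool's axes at that moment; what a row does not reach only later rows make up. A row lasts 1/10 s, in which the tool goes at most 50 mm and 8.59 degrees, less where a joint would pass 70% of its speed; a pose out of reach is approached as far as the arm can. A call with a gripper value outside its range is refused whole. The fingers move at their own pace and stop on an object; the grip force is fixed at half the most. Time passes only in rows, so rows that repeat a pose let the fingers close. It gives the time, the measured TCP pose, the force, the opening and the grip force at its end, in the units of the state.
- r.get_state(): the state, without advancing time (a new reading comes with each control period).
- r.read_camera(name): name is "scene" or "top"; returns the picture (420x560x3 uint8, blue, green, red); there is no depth.
- r.calibration(name): a dict with "camera_matrix" (3x3 intrinsics, pixels), "k1" (the pictures are not rectified: a ray, as slopes to the right and down, at radius r is drawn at 1 + k1 r^2 times it, then the intrinsics apply), "R" (3x3) and "t" (3): a world point X has camera coordinates R X + t. Camera axes: x right, y down, z forward; pixel columns grow to the right and rows downward; lengths in m; the calibration is good to about 2 mm. A picture is of the moment at which its call begins. calibration takes no time and is no camera call.
- r.sign_off(): hands the job in; it is judged then, once.
The state is a dict: "time_s": time; "qpos": joint angles; "dq": joint speeds; "effort": joint torques, N m; "tcp_pos": TCP position; "orientation": TCP orientation; "wrist_force": force on the tool from outside, world axes, zero at the start; "ft_torque": the same for the moment, N m; "opening": finger opening in m; "grasp_force": force on a finger pad.
Only numpy, scipy, OpenCV 4.12 (cv2) and the standard library are available. Lean on these libraries where they do the work, as an engineer would, in place of code of your own. Each camera call takes 0.05 s, during which the arm holds its last target. There are 200 camera calls.

## Working session

There is one attempt and no reset: what is moved stays moved. The work goes in short steps, Python scripts to look and compute and a shell command to move; the robot and the scene stay as the last step left them, time stands still between calls to the robot, and variables do not carry over. Pictures are saved under pics/ and viewed, at most 14 in all, crops included, and the job is handed in when it is done.

```bash
ls; mkdir -p pics
python3 - <<'E'
from bench import r
import cv2
for n in("scene","top"):
    cv2.imwrite(f"pics/{n}0.png",r.read_camera(n)); c=r.calibration(n); print(n,c)
print(r.get_state())
E
```

```text
pics
scene {'camera_matrix': array([[530.04197527,   0.        , 276.59906686],
       [  0.        , 530.04197527, 207.44220878],
       [  0.        ,   0.        ,   1.        ]]), 'k1': -0.19707463913168607, 'R': array([[ 0.62266897,  0.7824591 ,  0.00641169],
       [ 0.62123307, -0.48935246, -0.61204872],
       [-0.47576552,  0.3850869 , -0.79079406]]), 't': array([-0.30672904, -0.27087766,  1.41313673])}
top {'camera_matrix': array([[402.86588106,   0.        , 286.23734391],
       [  0.        , 402.86588106, 214.57441462],
       [  0.        ,   0.        ,   1.        ]]), 'k1': -0.025484536359249778, 'R': array([[-0.02525958, -0.9996766 ,  0.00294094],
       [-0.99661179,  0.02495157, -0.07837325],
       [ 0.07827453, -0.00491065, -0.99691975]]), 't': array([0.01525617, 0.50639121, 0.82944804])}
{'time_s': 0.1, 'qpos': array([ 1.20250015,  0.59202736,  0.04833611,  1.609731  , -0.03331484,
        0.94269051, -0.03369069]), 'dq': array([ 0.0013566 , -0.00107216,  0.00124238, -0.00082849, -0.00046424,
       -0.00043896, -0.00049233]), 'effort': array([ 4.78856426e-03, -5.50000691e+01,  1.55335307e+00, -1.98823446e+01,
        9.69689456e-03,  3.80748519e-03, -9.89922682e-06]), 'tcp_pos': array([ 0.19652942, -0.69710887,  0.25224219]), 'orientation': array([-3.10998172e+00, -4.30099664e-01,  6.28307875e-04]), 'wrist_force': array([-0.30996515, -1.45754106, -0.05507967]), 'ft_torque': array([ 0.0390232 ,  0.03445765, -0.05130832]), 'grasp_force': 0.0, 'opening': 0.08571847959036648}
```

View pics/top0.png

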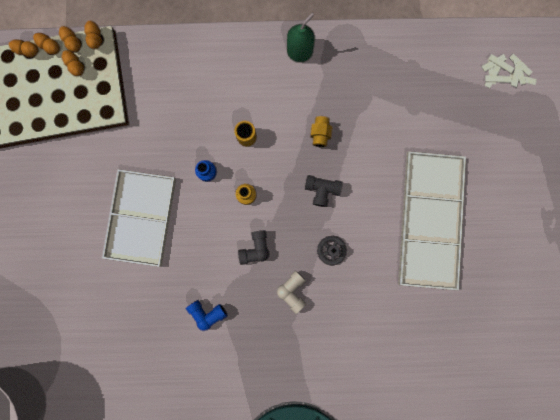

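View pics/scene0.png

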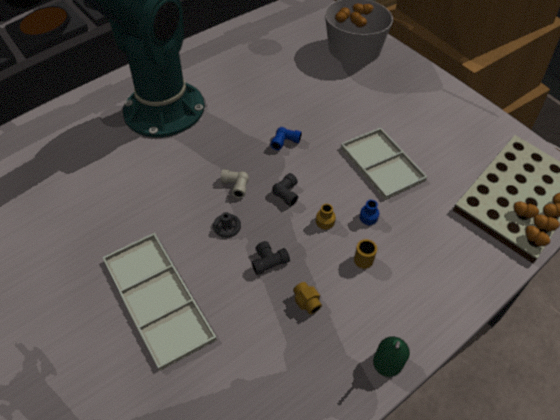

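The top view shows the brass reducer near (246,193), the coupling (246,132), the union (320,130) and the tee (323,188). The handwheel is at (332,250), the dark elbow at (256,249), the short tray at (140,217) and the long tray at (434,220). Blue and white items are decoys. I'll zoom both views next.

```bash
cat > h.py <<'E'
import numpy as np, cv2
from bench import r
from scipy.spatial.transform import Rotation as Ro
C={n:r.calibration(n) for n in("scene","top")}
def ray(n,p):
    c=C[n];K=c["camera_matrix"]; d=(np.array(p,float)-K[:2,2])/K[0,0]
    rd=np.hypot(*d); ru=rd
    for _ in range(30): ru=rd/(1+c["k1"]*ru**2)
    v=np.r_[d*(ru/rd),1]; return -c["R"].T@c["t"], c["R"].T@v
def at(n,p,z):
    o,d=ray(n,p); return o+d*(z-o[2])/d[2]
def proj(n,X):
    c=C[n]; x=np.atleast_2d(X)@c["R"].T+c["t"]; s=x[:,:2]/x[:,2:]
    s=s*(1+c["k1"]*(s**2).sum(1,keepdims=True)); return s*c["camera_matrix"][0,0]+c["camera_matrix"][:2,2]
def tri(pt,ps):
    A=[];b=[]
    for n,p in(("top",pt),("scene",ps)):
        o,d=ray(n,p); d=d/np.linalg.norm(d); P=np.eye(3)-np.outer(d,d); A.append(P);b.append(P@o)
    X,res,_,_=np.linalg.lstsq(np.vstack(A),np.hstack(b),rcond=None); return X,np.sqrt(res)
def crop(n,img,x0,y0,w,h,s,f):
    c=cv2.resize(img[y0:y0+h,x0:x0+w],None,fx=s,fy=s,interpolation=cv2.INTER_CUBIC)
    c=cv2.convertScaleAbs(c,alpha=1.5,beta=20)
    for x in range((x0//10+1)*10,x0+w,10):
        cv2.line(c,(int((x-x0+.5)*s),0),(int((x-x0+.5)*s),8 if x%50 else 20),(0,0,255),1)
        if x%20==0: cv2.putText(c,str(x),(int((x-x0)*s)-10,30),0,.4,(0,0,255),1)
    for y in range((y0//10+1)*10,y0+h,10):
        cv2.line(c,(0,int((y-y0+.5)*s)),(8,int((y-y0+.5)*s)),(0,0,255),1)
        if y%20==0: cv2.putText(c,str(y),(10,int((y-y0)*s)+5),0,.4,(0,0,255),1)
    cv2.imwrite(f,c)
E
python3 - <<'E'
from h import *
crop("top",cv2.imread("pics/top0.png"),225,110,140,160,3.75,"pics/a.png")
crop("scene",cv2.imread("pics/scene0.png"),200,165,190,155,3.8,"pics/b.png")
E
```

```text
(no output)
```

View pics/a.png

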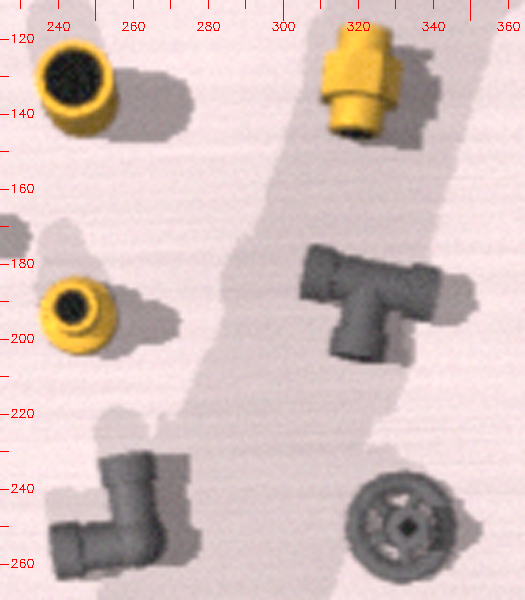

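View pics/b.png

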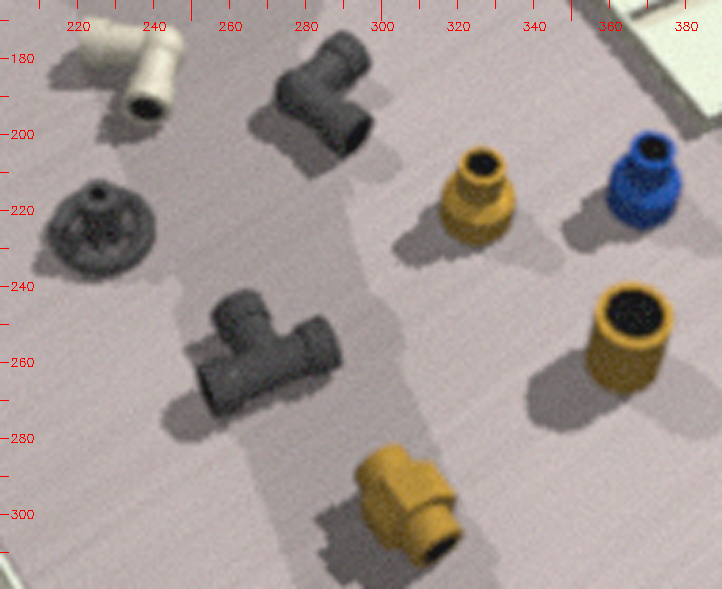

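The crops show all five fittings and the coupling clearly separated. In the top view the reducer mouth is at about (244,192), the hub at (334,250), the tee branch points down, and the union axis is nearly vertical. Next I fit model silhouettes in both views at once, with height left free.

```bash
cat > fit.py <<'E'
from h import *
from scipy.optimize import minimize
S=3
def cyl(p,q,rad,n=24):
    p,q=np.array(p,float),np.array(q,float); a=(q-p)/np.linalg.norm(q-p)
    u=np.cross(a,[0,0,1] if abs(a[2])<.9 else [1,0,0]); u/=np.linalg.norm(u); v=np.cross(a,u)
    t=np.linspace(0,2*np.pi,n,endpoint=False)[:,None]; c=rad*(np.cos(t)*u+np.sin(t)*v)
    return np.vstack([p+c,q+c])/1000
def box(x,y,z): return np.array([[i,j,k] for i in(-x,x) for j in(-y,y) for k in(0,z)])/1000
def oct():
    t=np.radians(22.5+45*np.arange(8)); R=22/np.cos(np.pi/8)
    return np.array([[x,R*np.cos(a),22+R*np.sin(a)] for x in(-12,12) for a in t])/1000
M=dict(
 handwheel=[cyl([0,0,0],[0,0,12],32),cyl([0,0,0],[0,0,40],12)],
 tee=[cyl([-38,-12,16],[38,-12,16],13),cyl([-38,-12,16],[-22,-12,16],16),cyl([22,-12,16],[38,-12,16],16),cyl([0,-12,16],[0,32,16],13),cyl([0,16,16],[0,32,16],16)],
 union=[cyl([-30,0,22],[30,0,22],16),oct()],
 elbow=[cyl([-16,-16,16],[32,-16,16],13),cyl([-16,-16,16],[-16,32,16],13),cyl([16,-16,16],[32,-16,16],16),cyl([-16,16,16],[-16,32,16],16),cyl([-16,-16,3],[-16,-16,29],13)],
 reducer=[cyl([0,0,0],[0,0,22],22),cyl([0,0,22],[0,0,28],22)[:24],cyl([0,0,22],[0,0,50],14),np.vstack([cyl([0,0,22],[0,0,22.1],22),cyl([0,0,28],[0,0,28.1],14)])],
 coupling=[cyl([0,0,0],[0,0,50],22)],
 long=[box(143,62,16)],short=[box(96,62,16)])
kind=dict(handwheel="i",tee="i",elbow="i",union="b",reducer="b",coupling="b",long="w",short="w")
def mask(img,k,seed,rad):
    im=cv2.resize(img,None,fx=S,fy=S,interpolation=cv2.INTER_CUBIC); hsv=cv2.cvtColor(im,cv2.COLOR_BGR2HSV); V=hsv[...,2]
    if k=="i": m=(V<78)&(hsv[...,1]<110)
    elif k=="b": m=((hsv[...,0]>8)&(hsv[...,0]<35)&(hsv[...,1]>130))
    else: m=(im[...,1].astype(int)-im[...,2]>=2)&(V>75)
    m=m.astype(np.uint8); z=np.zeros_like(m); cv2.circle(z,tuple(int(S*(c+.5)) for c in seed),int(rad*S),1,-1); m&=z
    cs,_=cv2.findContours(cv2.morphologyEx(m,cv2.MORPH_OPEN,np.ones((3,3))),cv2.RETR_EXTERNAL,cv2.CHAIN_APPROX_NONE)
    o=np.zeros_like(m); cv2.drawContours(o,[max(cs,key=cv2.contourArea)],-1,1,-1); return o
def pts(name,p):
    R=Ro.from_euler("z",p[2]).as_matrix(); return [P@R.T+[p[0],p[1],p[3]] for P in M[name]]
def rend(name,p,n,shape):
    o=np.zeros(shape,np.uint8)
    for P in pts(name,p):
        q=(proj(n,P)+.5)*S-.5
        cv2.fillConvexPoly(o,np.round(cv2.convexHull(q.astype(np.float32))*16).astype(np.int32),1,shift=4)
    return o
def fit(name,imgs,seeds,p0,rad):
    ms={n:mask(imgs[n],kind[name],seeds[n],rad) for n in imgs}
    def cost(p):
        c=0
        for n in imgs:
            m=ms[n]; q=rend(name,p,n,m.shape); c+=1-(m&q).sum()/(m|q).sum()
        return c
    best=None
    for a in p0[2]:
        x=np.array([p0[0],p0[1],a,0.])
        for st in([.01,.01,.2,.006],[.003,.003,.05,.003]):
            s=minimize(cost,x,method="Nelder-Mead",options=dict(initial_simplex=np.vstack([x]+[x+np.eye(4)[i]*st[i] for i in range(4)]),maxiter=160)); x=s.x
        if best is None or s.fun<best.fun: best=s
    return best.x,best.fun,ms
E
python3 - <<'E'
from fit import *
import json
imgs={n:cv2.imread(f"pics/{n}0.png") for n in("top","scene")}
seed=dict(handwheel=((332,250),(226,225)),tee=((323,188),(270,258)),union=((320,130),(307,297)),elbow=((256,249),(286,189)),reducer=((246,193),(326,217)),coupling=((246,132),(366,253)),long=((434,220),(158,300)),short=((140,217),(383,162)))
out={};D=imgs["top"].copy();D2=imgs["scene"].copy()
for k,(a,b) in seed.items():
    z={"long":.01,"short":.01}.get(k,.02); x=at("top",a,z)
    ang=[0] if k in("handwheel","reducer","coupling") else [np.pi/2,1.3,1.8] if k in("long","short") else np.arange(8)*np.pi/4
    if k=="union": ang=np.arange(4)*np.pi/4
    p,f,ms=fit(k,imgs,dict(top=a,scene=b),(x[0],x[1],ang),90 if k=="long" else 70 if k=="short" else 30)
    out[k]=list(p); print(k,np.round(p,4),round(f,3),[round(1-(lambda q:(ms[n]&q).sum()/(ms[n]|q).sum())(rend(k,p,n,ms[n].shape)),3) for n in ms])
json.dump(out,open("pose.json","w"))
tot=[]
for n,w in(("top",(95,100,375,195)),("scene",(95,120,345,250))):
    I=cv2.resize(imgs[n],None,fx=S,fy=S)
    for k in out:
        cs,_=cv2.findContours(rend(k,out[k],n,I.shape[:2]),cv2.RETR_EXTERNAL,cv2.CHAIN_APPROX_NONE); cv2.drawContours(I,cs,-1,(0,255,0),1)
    x,y,ww,hh=[S*v for v in w]; c=I[y:y+hh,x:x+ww]; tot.append(cv2.resize(c,None,fx=.66,fy=.66))
cv2.imwrite("pics/ov.png",cv2.convertScaleAbs(cv2.resize(tot[0],(790,411)),alpha=1.4)); cv2.imwrite("pics/ov2.png",cv2.convertScaleAbs(tot[1],alpha=1.4))
E
```

```text
handwheel [ 0.4293 -0.0934  0.1291 -0.0051] 0.168 [np.float64(0.061), np.float64(0.107)]
tee [ 0.5568 -0.0762  1.3773 -0.0052] 0.375 [np.float64(0.1), np.float64(0.275)]
union [ 0.6841 -0.0755  3.0138 -0.0044] 0.284 [np.float64(0.132), np.float64(0.152)]
elbow [ 4.3930e-01  7.3200e-02  6.3984e+00 -5.7000e-03] 0.542 [np.float64(0.242), np.float64(0.3)]
reducer [ 0.5537  0.0888  0.1401 -0.0057] 0.256 [np.float64(0.109), np.float64(0.147)]
coupling [ 0.682   0.0859  0.2446 -0.0047] 0.264 [np.float64(0.112), np.float64(0.152)]
long [ 0.3586 -0.3033  3.0432 -0.0559] 1.247 [np.float64(0.77), np.float64(0.477)]
short [ 0.5172  0.3432  3.0063 -0.0697] 0.9 [np.float64(0.227), np.float64(0.673)]
```

View pics/ov.png

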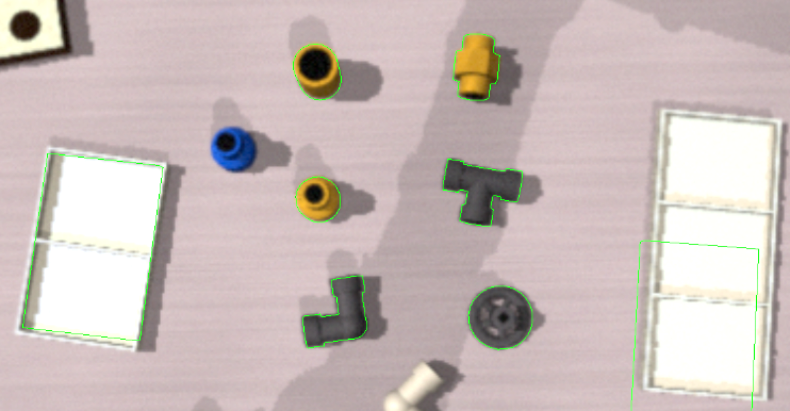

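The green outlines match all five fittings and the coupling in the top view; only the tray fits failed. I'll take the tray corners by hand: short (47,149), (167,163), (138,350), (17,331) and long (660,110), (783,120), (768,398), (644,388) in overlay pixels.

Run:
```python
from fit import *
import json
P=json.load(open("pose.json"))
T=dict(short=([(47,149),(167,163),(138,350),(17,331)],[(426,179),(385,196),(340,150),(378,129)]),
 long=([(660,110),(783,120),(768,398),(644,388)],[(213,336),(163,364),(103,266),(155,236)]))
# rows: far-left, far-right, near-right, near-left (image top: +x is up)
for k,(a,s) in T.items():
    a=np.array(a)/2.107+[95,100]
    Q=np.array([at("top",p,.016) for p in a]); c=Q.mean(0)
    ax=(Q[0]+Q[1]-Q[2]-Q[3])/2; print(k,"centre",c.round(4),"len",np.linalg.norm(ax).round(4),"wid",np.linalg.norm((Q[0]+Q[3]-Q[1]-Q[2])/2).round(4),"yaw",np.arctan2(ax[1],ax[0]).round(4))
    Qs=np.array([at("scene",p,.016) for p in s]); print(" scene@16mm",Qs.mean(0).round(4))
    for sh in range(4):
        r_=[tri(a[i],s[(i+sh)%4]) for i in range(4)]; 
        if max(float(x[1][0]) for x in r_)<.02: print(" tri z",[x[0][2].round(4) for x in r_],np.mean([x[0] for x in r_],0).round(4))
    P[k]=[c[0],c[1],np.arctan2(ax[1],ax[0]),0]
A=lambda u,v:(225+u/3.75-.37,110+v/3.75-.37); B=lambda u,v:(200+u/3.8-.37,165+v/3.8-.37)
for k,a,b in(("reducer top",(72,306),(482,163)),("coupling top",(73,77),(633,312)),("hub top",(408,527),(98,191))):
    X,e=tri(A(*a),B(*b)); print(k,X.round(4),e)
json.dump(P,open("pose.json","w"))
```

```text
short centre [0.5086 0.3155 0.016 ] len 0.1879 wid 0.1237 yaw -0.1564
 scene@16mm [0.5174 0.3063 0.016 ]
 tri z [np.float64(-0.0016), np.float64(0.0106), np.float64(-0.0171), np.float64(0.0084)] [5.087e-01 3.200e-01 1.000e-04]
long centre [ 0.4881 -0.3111  0.016 ] len 0.2822 wid 0.1258 yaw -0.1097
 scene@16mm [ 0.4972 -0.3109  0.016 ]
 tri z [np.float64(0.0125), np.float64(0.0238), np.float64(-0.0101), np.float64(0.0039)] [ 0.4886 -0.3117  0.0075]
reducer top [0.5544 0.0882 0.0493] [0.00011713]
coupling top [0.6816 0.0852 0.0492] [0.00051218]
hub top [ 0.4298 -0.0917  0.0408] [0.00036241]
```

```bash
cat > d.py <<'E'
import sys,json
from h import *
# d.py x y z yaw : shift/turn in crank units from the present pose; yaw = direction of tool y (mod pi)
def st():
    s=r.get_state(); R=Ro.from_rotvec(s["orientation"]).as_matrix()
    print("t%.1f tcp"%s["time_s"],s["tcp_pos"].round(4),"yaw_y %.3f"%np.arctan2(R[1,1],R[0,1]),"q1 %.2f q7 %.2f"%(s["qpos"][0],s["qpos"][6]),"F",s["wrist_force"].round(1),"open %.1f grip %.0f"%(s["opening"]*1e3,s["grasp_force"])); return s,R
def go(x,y,z,yaw):
    s,R=st(); a=np.arctan2(R[1,1],R[0,1]); yaw=a+(yaw-a+np.pi/2)%np.pi-np.pi/2
    yv=np.array([np.cos(yaw),np.sin(yaw),0]); zv=np.array([0,0,-1.]); G=np.c_[np.cross(yv,zv),yv,zv]
    d=R.T@(np.array([x,y,z])-s["tcp_pos"])/.05; w=np.degrees(Ro.from_matrix(R.T@G).as_rotvec())/5
    print("shift",d.round(2),"turn",w.round(2))
def obj(k,l,loc=(0,0)):
    p=json.load(open("pose.json"))[k]; c,s_=np.cos(p[2]),np.sin(p[2])
    return p[0]+c*loc[0]-s_*loc[1],p[1]+s_*loc[0]+c*loc[1],p[2]+l
if __name__=="__main__":
    v=list(map(float,sys.argv[1:])); go(*v) if v else st()
E
python3 - <<'E'
from d import *
h=np.pi/2
for n,a in dict(wheel=("handwheel",0),tee_grip=("tee",0,(0,.024)),union=("union",h),elbow_grip=("elbow",h,(.024,-.016)),red=("reducer",0),
  Lfar=("long",h,(.094,0)),Lmid=("long",h),Lnear=("long",h,(-.094,0)),Sfar=("short",h,(.047,0)),Snear=("short",h,(-.047,0))).items():
    o=obj(*a); print(n,np.round(o,4))
o=obj("union",h); go(o[0],o[1],.12,o[2])
E
```

```text
wheel [ 0.4293 -0.0934  0.1291]
tee_grip [ 0.5332 -0.0715  1.3773]
union [ 0.6841 -0.0755  4.5846]
elbow_grip [0.465  0.0601 7.9692]
red [0.5537 0.0888 0.1401]
Lfar [ 0.5816 -0.3214  1.4611]
Lmid [ 0.4881 -0.3111  1.4611]
Lnear [ 0.3947 -0.3008  1.4611]
Sfar [0.555  0.3082 1.4144]
Snear [0.4622 0.3228 1.4144]
t0.1 tcp [ 0.1965 -0.6971  0.2522] yaw_y -1.296 q1 1.20 q7 -0.03 F [-0.3 -1.5 -0.1] open 85.7 grip 0
shift [12.76 -9.31  2.66] turn [-0.02  0.01  4.61]
```

```bash
python3 -m crank '70 12.76 -9.31 1.5 0 0 4.61; 70 12.76 -9.31 1.5 0 0 4.61; 70 12.76 -9.31 1.5 0 0 4.61; 70 12.76 -9.31 1.5 0 0 4.61; 70 12.76 -9.31 1.5 0 0 4.61; 70 12.76 -9.31 1.5 0 0 4.61; 70 12.76 -9.31 1.5 0 0 4.61; 70 12.76 -9.31 1.5 0 0 4.61; 70 12.76 -9.31 1.5 0 0 4.61; 70 12.76 -9.31 1.5 0 0 4.61'; python3 d.py .684 -.0755 .12 1.443
```

```text
time_s: 1.1
tcp_pos: [0.5049, -0.3044, 0.2056]
orientation: [-3.135, 0.2, 0.001]
wrist_force: [0.9, -0.1, 0.2]
opening: 0.07
grasp_force: 0.0
t1.1 tcp [ 0.5049 -0.3044  0.2056] yaw_y -1.698 q1 0.37 q7 -1.14 F [ 0.9 -0.1  0.2] open 70.0 grip 0
shift [ 2.97 -5.    1.71] turn [-0.    0.01  0.  ]
```

```bash
python3 -m crank '70 3 -5 1.7 0 0 0; 70 3 -5 1.7 0 0 0; 70 3 -5 1.7 0 0 0; 70 3 -5 1.7 0 0 0; 70 3 -5 1.7 0 0 0; 70 3 -5 1.7 0 0 0; 70 3 -5 1.7 0 0 0; 70 3 -5 1.7 0 0 0; 70 3 -5 1.7 0 0 0; 70 3 -5 1.7 0 0 0'; python3 d.py .684 -.0755 .031 1.443
```

```text
time_s: 2.1
tcp_pos: [0.6837, -0.0801, 0.1214]
orientation: [3.133, -0.205, -0.001]
wrist_force: [0.1, 0.1, 0.2]
opening: 0.07
grasp_force: 0.0
t2.1 tcp [ 0.6837 -0.0801  0.1214] yaw_y -1.702 q1 -0.03 q7 -1.54 F [0.1 0.1 0.2] open 70.0 grip 0
shift [-0.01 -0.1   1.81] turn [ 0.02  0.   -0.03]
```

```bash
python3 -m crank '70 0 -0.08 0.4 0 0 0; 70 0 -0.08 0.8 0 0 0; 70 0 -0.08 1.2 0 0 0; 70 0 -0.08 1.5 0 0 0; 70 0 -0.08 1.8 0 0 0; 70 0 -0.08 1.8 0 0 0; 60 0 -0.08 1.8 0 0 0; 50 0 -0.08 1.8 0 0 0; 36 0 -0.08 1.8 0 0 0; 36 0 -0.08 1.8 0 0 0'; python3 -m crank '36 0 0 0 0 0 0; 36 0 0 0 0 0 0; 36 0 0 -0.1 0 0 0; 36 0 0 -0.3 0 0 0; 36 0 0 -0.7 0 0 0; 36 0 0 -1.2 0 0 0; 36 0 0 -1.6 0 0 0; 36 0 0 -1.9 0 0 0; 36 0 0 -1.9 0 0 0'; python3 d.py .5816 -.3214 .12 1.461
```

```text
time_s: 3.1
tcp_pos: [0.6864, -0.0737, 0.0324]
orientation: [3.135, -0.2, 0.004]
wrist_force: [-0.3, -0.8, 4.6]
opening: 0.0424
grasp_force: 62.2
time_s: 4.0
tcp_pos: [0.6866, -0.0735, 0.1285]
orientation: [-3.135, 0.2, -0.007]
wrist_force: [-0.1, 0.2, -2.5]
opening: 0.0429
grasp_force: 61.5
t4.0 tcp [ 0.6866 -0.0735  0.1285] yaw_y -1.698 q1 -0.04 q7 -1.54 F [-0.1  0.2 -2.5] open 42.9 grip 61
shift [-1.45  5.18  0.16] turn [-0.   -0.05 -0.2 ]
```

```bash
python3 -m crank '36 -0.3 1 0 0 0 -0.1; 36 -0.5 1.8 0 0 0 -0.2; 36 -0.75 2.6 0 0 0 -0.2; 36 -1 3.4 0 0 0 -0.2; 36 -1.2 4.2 0 0 0 -0.2; 36 -1.35 4.8 0 0 0 -0.2; 36 -1.45 5.18 0 0 0 -0.2; 36 -1.45 5.18 0.16 0 0 -0.2; 36 -1.45 5.18 0.16 0 0 -0.2'; python3 d.py .5816 -.3214 .037 1.461
```

```text
time_s: 4.9
tcp_pos: [0.5789, -0.3202, 0.1159]
orientation: [-3.135, 0.174, 0.006]
wrist_force: [-0.2, 1.0, -3.1]
opening: 0.0427
grasp_force: 61.6
t4.9 tcp [ 0.5789 -0.3202  0.1159] yaw_y -1.682 q1 0.38 q7 -1.16 F [-0.2  1.  -3.1] open 42.7 grip 62
shift [0.06 0.02 1.58] turn [-0.02  0.04 -0.01]
```

```bash
python3 -m crank '36 0 0 0.4 0 0 0; 36 0 0 0.8 0 0 0; 36 0 0 1.1 0 0 0; 36 0 0 1.3 0 0 0; 36 0 0 1.42 0 0 0; 36 0 0 1.5 0 0 0; 36 0 0 1.54 0 0 0; 36 0 0 1.56 0 0 0; 36 0 0 1.56 0 0 0'; python3 d.py
```

```text
time_s: 5.8
tcp_pos: [0.5806, -0.3214, 0.0405]
orientation: [3.136, -0.173, 0.001]
wrist_force: [-0.8, 0.2, -2.7]
opening: 0.0428
grasp_force: 61.7
t5.8 tcp [ 0.5806 -0.3214  0.0405] yaw_y -1.681 q1 0.39 q7 -1.15 F [-0.8  0.2 -2.7] open 42.8 grip 62
```

```bash
python3 -m crank '36 0 0 0.02 0 0 0; 36 0 0 0.04 0 0 0; 36 0 0 0.04 0 0 0'; python3 -m crank '36 0 0 0.02 0 0 0; 36 0 0 0.02 0 0 0'
```

```text
time_s: 6.1
tcp_pos: [0.5803, -0.3211, 0.0381]
orientation: [3.137, -0.173, 0.0]
wrist_force: [0.4, 0.4, -2.7]
opening: 0.0427
grasp_force: 61.7
time_s: 6.3
tcp_pos: [0.5803, -0.3211, 0.0369]
orientation: [-3.137, 0.173, 0.0]
wrist_force: [-0.3, -0.5, -2.8]
opening: 0.0429
grasp_force: 61.7
```

```bash
python3 -m crank '36 0 0 0.02 0 0 0; 36 0 0 0.02 0 0 0'
```

```text
time_s: 6.5
tcp_pos: [0.5804, -0.3212, 0.0364]
orientation: [3.137, -0.173, 0.0]
wrist_force: [-1.4, 0.3, 1.4]
opening: 0.0427
grasp_force: 62.0
```

```bash
python3 -m crank '50 0 0 0 0 0 0; 60 0 0 0 0 0 0; 60 0 0 -0.1 0 0 0; 60 0 0 -0.4 0 0 0; 60 0 0 -0.9 0 0 0; 60 0 0 -1.5 0 0 0; 60 0 0 -1.9 0 0 0; 60 0 0 -1.9 0 0 0'; python3 d.py .5332 -.0715 .11 1.377
```

```text
time_s: 7.3
tcp_pos: [0.5828, -0.3226, 0.1357]
orientation: [3.133, -0.173, 0.012]
wrist_force: [0.3, -0.5, 0.1]
opening: 0.0599
grasp_force: 0.0
t7.3 tcp [ 0.5828 -0.3226  0.1357] yaw_y -1.681 q1 0.38 q7 -1.16 F [ 0.3 -0.5  0.1] open 59.9 grip 0
shift [-1.54 -4.88  0.49] turn [ 0.03 -0.09  0.96]
```

```bash
python3 -m crank '60 -0.3 -1 0 0 0 0.9; 60 -0.6 -2 0 0 0 0.96; 60 -0.9 -3 0.2 0 0 0.96; 60 -1.2 -4 0.4 0 0 0.96; 60 -1.54 -4.9 0.5 0 0 0.96; 60 -1.54 -4.9 0.5 0 0 0.96; 60 -1.54 -4.9 0.5 0 0 0.96'; python3 d.py .5332 -.0715 .027 1.377
```

```text
time_s: 8.0
tcp_pos: [0.5299, -0.0663, 0.1056]
orientation: [-3.127, 0.296, 0.003]
wrist_force: [-0.6, -0.3, -1.2]
opening: 0.0601
grasp_force: 0.0
t8.0 tcp [ 0.5299 -0.0663  0.1056] yaw_y -1.759 q1 -0.05 q7 -1.56 F [-0.6 -0.3 -1.2] open 60.1 grip 0
shift [0.09 0.09 1.57] turn [-0.01  0.02  0.06]
```

```bash
python3 -m crank '60 0.05 0.05 0.4 0 0 0; 60 0.05 0.05 0.8 0 0 0; 60 0.05 0.05 1.2 0 0 0; 60 0.05 0.05 1.4 0 0 0; 60 0.05 0.05 1.55 0 0 0; 60 0.05 0.05 1.55 0 0 0'; python3 d.py .5332 -.0715 .027 1.377
```

```text
time_s: 8.6
tcp_pos: [0.5326, -0.0732, 0.028]
orientation: [3.126, -0.306, -0.001]
wrist_force: [-0.7, 1.0, 0.5]
opening: 0.0598
grasp_force: 0.0
t8.6 tcp [ 0.5326 -0.0732  0.028 ] yaw_y -1.766 q1 -0.00 q7 -1.53 F [-0.7  1.   0.5] open 59.8 grip 0
shift [ 0.   -0.04  0.02] turn [ 0.01  0.01 -0.02]
```

```bash
python3 -m crank '50 0 0 0 0 0 0; 40 0 0 0 0 0 0; 25 0 0 0 0 0 0; 25 0 0 0 0 0 0; 25 0 0 0 0 0 0; 25 0 0 0 0 0 0'; python3 -m crank '25 0 0 -0.1 0 0 0; 25 0 0 -0.3 0 0 0; 25 0 0 -0.7 0 0 0; 25 0 0 -1.1 0 0 0; 25 0 0 -1.5 0 0 0; 25 0 0 -1.8 0 0 0; 25 0 0 -1.8 0 0 0'
python3 - <<'E'
from d import *
o=obj("long",np.pi/2,(-.024-.002+.002,0)); print(o); go(o[0],o[1],.12,o[2])
E
```

```text
time_s: 9.2
tcp_pos: [0.5332, -0.0718, 0.0296]
orientation: [-3.127, 0.303, -0.002]
wrist_force: [-1.1, -0.0, 5.1]
opening: 0.0296
grasp_force: 58.8
time_s: 9.9
tcp_pos: [0.5338, -0.0723, 0.1208]
orientation: [-3.127, 0.304, -0.007]
wrist_force: [0.5, 0.1, -2.2]
opening: 0.0297
grasp_force: 59.5
(np.float64(0.4642810517467817), np.float64(-0.3084393911219137), 1.461069557769771)
t9.9 tcp [ 0.5338 -0.0723  0.1208] yaw_y -1.765 q1 -0.05 q7 -1.55 F [ 0.5  0.1 -2.2] open 29.7 grip 60
shift [-0.45  4.9   0.01] turn [-0.   -0.05 -0.96]
```

```bash
python3 -m crank '25 -0.1 0.8 0 0 0 -0.5; 25 -0.2 1.6 0 0 0 -0.96; 25 -0.3 2.4 0 0 0 -0.96; 25 -0.35 3.2 0 0 0 -0.96; 25 -0.4 4 0 0 0 -0.96; 25 -0.45 4.6 0 0 0 -0.96; 25 -0.45 4.9 0 0 0 -0.96; 25 -0.45 4.9 0 0 0 -0.96; 25 -0.45 4.9 0 0 0 -0.96'; python3 d.py .4643 -.3084 .0345 1.461
```

```text
time_s: 10.8
tcp_pos: [0.4638, -0.3063, 0.1181]
orientation: [-3.135, 0.17, 0.001]
wrist_force: [0.6, 0.8, -2.0]
opening: 0.0292
grasp_force: 59.8
t10.8 tcp [ 0.4638 -0.3063  0.1181] yaw_y -1.679 q1 0.46 q7 -1.10 F [ 0.6  0.8 -2. ] open 29.2 grip 60
shift [0.02 0.04 1.67] turn [-0.02  0.01  0.01]
```

```bash
python3 -m crank '25 0 0 0.4 0 0 0; 25 0 0 0.8 0 0 0; 25 0 0 1.1 0 0 0; 25 0 0 1.3 0 0 0; 25 0 0 1.45 0 0 0; 25 0 0 1.55 0 0 0; 25 0 0 1.6 0 0 0; 25 0 0 1.6 0 0 0; 25 0 0 1.6 0 0 0'; python3 -m crank '25 0 0 0.02 0 0 0; 25 0 0 0.04 0 0 0; 25 0 0 0.04 0 0 0'
```

```text
time_s: 11.7
tcp_pos: [0.4637, -0.3084, 0.0389]
orientation: [3.136, -0.173, 0.001]
wrist_force: [0.3, -0.4, -2.6]
opening: 0.0297
grasp_force: 59.8
time_s: 12.0
tcp_pos: [0.4635, -0.3082, 0.0366]
orientation: [3.137, -0.173, 0.0]
wrist_force: [0.5, -0.3, -3.0]
opening: 0.0295
grasp_force: 59.8
```

```bash
python3 -m crank '25 0 0 0.02 0 0 0; 25 0 0 0.03 0 0 0; 25 0 0 0.03 0 0 0'; python3 -m crank '25 0 0 0.02 0 0 0; 25 0 0 0.02 0 0 0'
```

```text
time_s: 12.3
tcp_pos: [0.4634, -0.3081, 0.0349]
orientation: [-3.137, 0.173, 0.0]
wrist_force: [-0.2, -1.0, -2.4]
opening: 0.0297
grasp_force: 59.8
time_s: 12.5
tcp_pos: [0.4635, -0.3082, 0.034]
orientation: [3.137, -0.173, 0.0]
wrist_force: [0.3, 0.4, -1.9]
opening: 0.0295
grasp_force: 59.9
```

```bash
python3 -m crank '25 0 0 0.02 0 0 0; 25 0 0 0.02 0 0 0'
```

```text
time_s: 12.7
tcp_pos: [0.4634, -0.3082, 0.0337]
orientation: [3.137, -0.173, -0.0]
wrist_force: [-0.6, 0.6, 4.5]
opening: 0.0296
grasp_force: 60.5
```

```bash
python3 -m crank '40 0 0 0 0 0 0; 52 0 0 0 0 0 0; 52 0 0 -0.1 0 0 0; 52 0 0 -0.4 0 0 0; 52 0 0 -0.9 0 0 0; 52 0 0 -1.5 0 0 0; 52 0 0 -1.7 0 0 0'; python3 d.py .4295 -.0929 .12 1.5
```

```text
time_s: 13.4
tcp_pos: [0.4649, -0.3092, 0.1215]
orientation: [3.134, -0.173, 0.008]
wrist_force: [0.2, -0.6, 0.3]
opening: 0.0517
grasp_force: 0.0
t13.4 tcp [ 0.4649 -0.3092  0.1215] yaw_y -1.681 q1 0.46 q7 -1.10 F [ 0.2 -0.6  0.3] open 51.7 grip 0
shift [-1.18 -4.22  0.02] turn [ 0.03 -0.06 -0.45]
```

```bash
python3 -m crank '52 -0.25 -0.9 0 0 0 -0.4; 52 -0.5 -1.8 0 0 0 -0.4; 52 -0.75 -2.7 0 0 0 -0.4; 52 -1 -3.6 0 0 0 -0.4; 52 -1.18 -4.22 0 0 0 -0.4; 52 -1.18 -4.22 0 0 0 -0.4; 52 -1.18 -4.22 0 0 0 -0.4; 52 -1.18 -4.22 0 0 0 -0.4'; python3 d.py .4295 -.0929 .039 1.5
```

```text
time_s: 14.2
tcp_pos: [0.4286, -0.0932, 0.1183]
orientation: [3.139, -0.121, 0.002]
wrist_force: [0.8, -0.4, -0.2]
opening: 0.0522
grasp_force: 0.0
t14.2 tcp [ 0.4286 -0.0932  0.1183] yaw_y -1.648 q1 0.04 q7 -1.41 F [ 0.8 -0.4 -0.2] open 52.2 grip 0
shift [ 0.02 -0.01  1.59] turn [ 0.01 -0.02 -0.07]
```

```bash
python3 -m crank '52 0 0 0.4 0 0 0; 52 0 0 0.8 0 0 0; 52 0 0 1.2 0 0 0; 52 0 0 1.4 0 0 0; 52 0 0 1.55 0 0 0; 52 0 0 1.57 0 0 0; 52 0 0 1.57 0 0 0; 40 0 0 1.57 0 0 0; 30 0 0 1.57 0 0 0; 18 0 0 1.57 0 0 0'; python3 -m crank '18 0 0 0 0 0 0; 18 0 0 0 0 0 0; 18 0 0 0 0 0 0'; python3 d.py
```

```text
time_s: 15.2
tcp_pos: [0.4283, -0.0918, 0.0403]
orientation: [-3.139, 0.118, -0.002]
wrist_force: [-1.3, 1.4, 6.2]
opening: 0.0217
grasp_force: 58.5
time_s: 15.5
tcp_pos: [0.4283, -0.0918, 0.0403]
orientation: [-3.139, 0.118, -0.002]
wrist_force: [-0.1, 0.9, 5.3]
opening: 0.0222
grasp_force: 58.4
t15.5 tcp [ 0.4283 -0.0918  0.0403] yaw_y -1.646 q1 0.09 q7 -1.39 F [-0.1  0.9  5.3] open 22.2 grip 58
```

```bash
python3 -m crank '18 0 0 -0.1 0 0 0; 18 0 0 -0.3 0 0 0; 18 0 0 -0.7 0 0 0; 18 0 0 -1.1 0 0 0; 18 0 0 -1.5 0 0 0; 18 0 0 -1.7 0 0 0; 18 0 0 -1.7 0 0 0'; python3 d.py .395 -.301 .125 1.461
```

```text
time_s: 16.2
tcp_pos: [0.4286, -0.092, 0.1259]
orientation: [3.139, -0.118, 0.005]
wrist_force: [0.1, -0.1, -2.5]
opening: 0.022
grasp_force: 58.9
t16.2 tcp [ 0.4286 -0.092   0.1259] yaw_y -1.646 q1 0.04 q7 -1.40 F [ 0.1 -0.1 -2.5] open 22.0 grip 59
shift [-0.36  4.22  0.02] turn [ 0.   -0.04  0.4 ]
```

```bash
python3 -m crank '18 -0.1 0.8 0 0 0 0.4; 18 -0.15 1.6 0 0 0 0.4; 18 -0.2 2.4 0 0 0 0.4; 18 -0.3 3.2 0 0 0 0.4; 18 -0.36 3.9 0 0 0 0.4; 18 -0.36 4.22 0 0 0 0.4; 18 -0.36 4.22 0 0 0 0.4; 18 -0.36 4.22 0 0 0 0.4'; python3 d.py .395 -.301 .0445 1.461
```

```text
time_s: 17.0
tcp_pos: [0.3935, -0.3003, 0.1237]
orientation: [-3.135, 0.173, 0.003]
wrist_force: [-0.8, 0.6, -2.7]
opening: 0.0218
grasp_force: 59.2
t17.0 tcp [ 0.3935 -0.3003  0.1237] yaw_y -1.681 q1 0.52 q7 -1.05 F [-0.8  0.6 -2.7] open 21.8 grip 59
shift [0.03 0.01 1.58] turn [-0.02  0.02 -0.01]
```

```bash
python3 -m crank '18 0 0 0.4 0 0 0; 18 0 0 0.8 0 0 0; 18 0 0 1.1 0 0 0; 18 0 0 1.3 0 0 0; 18 0 0 1.45 0 0 0; 18 0 0 1.52 0 0 0; 18 0 0 1.55 0 0 0; 18 0 0 1.57 0 0 0; 18 0 0 1.57 0 0 0'; python3 -m crank '18 0 0 0.02 0 0 0; 18 0 0 0.02 0 0 0'
```

```text
time_s: 17.9
tcp_pos: [0.3944, -0.3012, 0.0463]
orientation: [3.136, -0.173, 0.001]
wrist_force: [0.6, -0.0, -1.7]
opening: 0.0221
grasp_force: 59.2
time_s: 18.1
tcp_pos: [0.3943, -0.3011, 0.0452]
orientation: [3.137, -0.173, 0.001]
wrist_force: [-0.0, 0.2, -2.3]
opening: 0.0222
grasp_force: 59.2
```

```bash
python3 -m crank '18 0 0 0.02 0 0 0; 18 0 0 0.02 0 0 0'; python3 -m crank '18 0 0 0.02 0 0 0; 18 0 0 0.02 0 0 0'
```

```text
time_s: 18.3
tcp_pos: [0.3943, -0.3012, 0.0444]
orientation: [3.137, -0.173, 0.001]
wrist_force: [-0.3, 0.5, 1.4]
opening: 0.0218
grasp_force: 59.7
time_s: 18.5
tcp_pos: [0.3943, -0.3012, 0.0443]
orientation: [3.137, -0.173, 0.001]
wrist_force: [-0.8, 1.6, 12.9]
opening: 0.022
grasp_force: 61.0
```

```bash
python3 -m crank '32 0 0 0 0 0 0; 50 0 0 0 0 0 0; 50 0 0 -0.1 0 0 0; 50 0 0 -0.4 0 0 0; 50 0 0 -0.9 0 0 0; 50 0 0 -1.5 0 0 0; 50 0 0 -1.7 0 0 0'; python3 d.py .465 .0601 .12 1.686
python3 - <<'E'
from h import *
i=r.read_camera("top"); crop("top",i,215,140,260,160,3,"pics/c.png")
E
```

```text
time_s: 19.2
tcp_pos: [0.3951, -0.3018, 0.1303]
orientation: [3.135, -0.173, 0.005]
wrist_force: [0.1, -0.1, 0.6]
opening: 0.0499
grasp_force: 0.0
t19.2 tcp [ 0.3951 -0.3018  0.1303] yaw_y -1.681 q1 0.52 q7 -1.05 F [ 0.1 -0.1  0.6] open 49.9 grip 0
shift [ 0.59 -7.35  0.19] turn [ 0.02 -0.04 -2.58]
```

View pics/c.png

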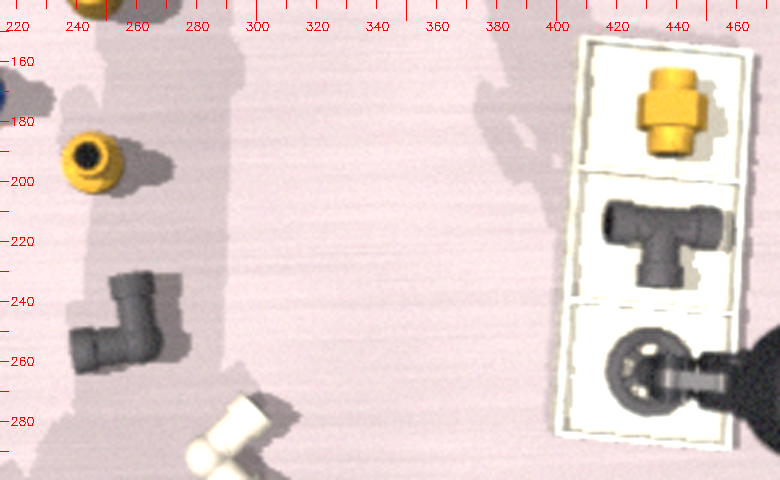

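The crop shows the union at about (438,178), the tee at (436,218) and the handwheel at (432,264), each in its own bay and clear of the walls. The elbow and reducer haven't moved. I'll fetch the elbow.

```bash
python3 -m crank '55 0.1 -0.9 0 0 0 -1; 55 0.15 -1.8 0 0 0 -2; 55 0.2 -2.7 0 0 0 -2.6; 55 0.3 -3.6 0 0 0 -2.6; 55 0.4 -4.5 0 0 0 -2.6; 55 0.5 -5.4 0 0 0 -2.6; 55 0.55 -6.3 0 0 0 -2.6; 55 0.6 -7.35 0.2 0 0 -2.6; 55 0.6 -7.35 0.2 0 0 -2.6; 55 0.6 -7.35 0.2 0 0 -2.6'; python3 d.py .465 .0601 .028 1.686
```

```text
time_s: 20.25
tcp_pos: [0.4639, 0.0631, 0.117]
orientation: [-3.136, -0.191, 0.003]
wrist_force: [0.1, 0.2, -0.2]
opening: 0.0552
grasp_force: 0.0
t20.2 tcp [0.4639 0.0631 0.117 ] yaw_y -1.449 q1 -0.29 q7 -1.57 F [ 0.1  0.2 -0.2] open 55.2 grip 0
shift [0.02 0.06 1.78] turn [-0.    0.02  0.08]
```

```bash
python3 -m crank '55 0.01 0.03 0.4 0 0 0; 55 0.01 0.03 0.8 0 0 0; 55 0.01 0.03 1.2 0 0 0; 55 0.01 0.03 1.5 0 0 0; 55 0.01 0.03 1.7 0 0 0; 55 0.01 0.03 1.75 0 0 0; 55 0.01 0.03 1.75 0 0 0; 55 0.01 0.03 1.75 0 0 0'; python3 d.py .465 .0601 .028 1.686
```

```text
time_s: 21.05
tcp_pos: [0.4653, 0.0591, 0.031]
orientation: [3.136, 0.182, 0.001]
wrist_force: [-0.4, 0.1, 1.1]
opening: 0.055
grasp_force: 0.0
t21.1 tcp [0.4653 0.0591 0.031 ] yaw_y -1.455 q1 -0.25 q7 -1.55 F [-0.4  0.1  1.1] open 55.0 grip 0
shift [-0.   -0.02  0.06] turn [ 0.   -0.01  0.01]
```

```bash
python3 -m crank '45 0 -0.02 0.02 0 0 0; 35 0 -0.02 0.02 0 0 0; 25 0 -0.02 0.02 0 0 0; 25 0 -0.02 0.02 0 0 0; 25 0 -0.02 0.02 0 0 0'; python3 -m crank '25 0 0 -0.1 0 0 0; 25 0 0 -0.3 0 0 0; 25 0 0 -0.7 0 0 0; 25 0 0 -1.1 0 0 0; 25 0 0 -1.5 0 0 0; 25 0 0 -1.8 0 0 0; 25 0 0 -1.8 0 0 0'
python3 - <<'E'
from d import *
o=obj("short",np.pi/2,(-.047+.024-.002,-.016)); print(o); go(o[0],o[1],.12,o[2])
o=obj("short",np.pi/2,(.047+.024-.002,-.016)); print(o); go(o[0],o[1],.12,o[2])
E
```

```text
time_s: 21.55
tcp_pos: [0.4653, 0.0611, 0.0303]
orientation: [-3.136, -0.184, -0.002]
wrist_force: [0.0, 0.6, 6.7]
opening: 0.0301
grasp_force: 58.7
time_s: 22.25
tcp_pos: [0.4657, 0.0606, 0.1215]
orientation: [-3.136, -0.183, -0.006]
wrist_force: [0.2, -0.6, -2.1]
opening: 0.0294
grasp_force: 60.0
(np.float64(0.4814353773369575), np.float64(0.303613039940183), 1.414391615109343)
t22.2 tcp [0.4657 0.0606 0.1215] yaw_y -1.454 q1 -0.29 q7 -1.57 F [ 0.2 -0.6 -2.1] open 29.4 grip 60
shift [ 0.88 -4.79  0.03] turn [-0.01 -0.04  3.13]
(np.float64(0.5742879848114055), np.float64(0.28897086506088027), 1.414391615109343)
t22.2 tcp [0.4657 0.0606 0.1215] yaw_y -1.454 q1 -0.29 q7 -1.57 F [ 0.2 -0.6 -2.1] open 29.4 grip 60
shift [ 2.69 -4.28  0.04] turn [-0.01 -0.04  3.13]
```

```bash
python3 -m crank '25 0.1 -0.8 0 0 0 0.8; 25 0.3 -1.6 0 0 0 1.6; 25 0.45 -2.4 0 0 0 2.4; 25 0.6 -3.2 0 0 0 3.13; 25 0.75 -4 0 0 0 3.13; 25 0.88 -4.5 0 0 0 3.13; 25 0.88 -4.79 0 0 0 3.13; 25 0.88 -4.79 0 0 0 3.13; 25 0.88 -4.79 0 0 0 3.13'; python3 d.py .4814 .3036 .0345 1.4144
```

```text
time_s: 23.15
tcp_pos: [0.4798, 0.3013, 0.1189]
orientation: [3.129, -0.247, -0.003]
wrist_force: [-0.2, -1.6, -3.0]
opening: 0.0298
grasp_force: 60.1
t23.1 tcp [0.4798 0.3013 0.1189] yaw_y -1.728 q1 -0.80 q7 -2.12 F [-0.2 -1.6 -3. ] open 29.8 grip 60
shift [ 0.03 -0.06  1.69] turn [ 0.03  0.02 -0.01]
```

```bash
python3 -m crank '25 0 0 0.4 0 0 0; 25 0 0 0.8 0 0 0; 25 0 0 1.1 0 0 0; 25 0 0 1.35 0 0 0; 25 0 0 1.5 0 0 0; 25 0 0 1.58 0 0 0; 25 0 0 1.62 0 0 0; 25 0 0 1.64 0 0 0; 25 0 0 1.64 0 0 0'; python3 -m crank '25 0 0 0.02 0 0 0; 25 0 0 0.02 0 0 0'
```

```text
time_s: 24.05
tcp_pos: [0.4809, 0.3038, 0.0378]
orientation: [-3.132, 0.245, -0.001]
wrist_force: [-1.1, -0.2, -3.2]
opening: 0.0293
grasp_force: 60.2
time_s: 24.25
tcp_pos: [0.4808, 0.3037, 0.0368]
orientation: [-3.132, 0.245, -0.001]
wrist_force: [0.3, -0.1, -3.1]
opening: 0.0298
grasp_force: 60.2
```

Grasp height was 0.0303, so I expect contact near 0.0343.

```bash
python3 -m crank '25 0 0 0.02 0 0 0; 25 0 0 0.03 0 0 0; 25 0 0 0.03 0 0 0'; python3 -m crank '25 0 0 0.02 0 0 0; 25 0 0 0.02 0 0 0'
```

```text
time_s: 24.55
tcp_pos: [0.4808, 0.3036, 0.0351]
orientation: [-3.132, 0.245, -0.0]
wrist_force: [0.5, 0.1, -3.7]
opening: 0.0299
grasp_force: 60.2
time_s: 24.75
tcp_pos: [0.4809, 0.3036, 0.0345]
orientation: [-3.132, 0.245, -0.0]
wrist_force: [-0.8, 0.0, 1.9]
opening: 0.0297
grasp_force: 60.8
```

```bash
python3 -m crank '25 0 0 0.01 0 0 0; 25 0 0 0.01 0 0 0'
```

```text
time_s: 24.95
tcp_pos: [0.481, 0.3036, 0.0344]
orientation: [-3.131, 0.245, -0.001]
wrist_force: [0.1, -1.4, 7.2]
opening: 0.0295
grasp_force: 61.3
```

```bash
python3 -m crank '40 0 0 0 0 0 0; 50 0 0 0 0 0 0; 50 0 0 -0.1 0 0 0; 50 0 0 -0.4 0 0 0; 50 0 0 -0.9 0 0 0; 50 0 0 -1.5 0 0 0; 50 0 0 -2.1 0 0 0; 50 0 0 -2.1 0 0 0'; python3 d.py .554 .0885 .13 1.4144
```

```text
time_s: 25.75
tcp_pos: [0.4833, 0.305, 0.1433]
orientation: [-3.126, 0.245, -0.011]
wrist_force: [1.5, 1.6, -0.1]
opening: 0.05
grasp_force: 0.0
t25.8 tcp [0.4833 0.305  0.1433] yaw_y -1.727 q1 -0.82 q7 -2.12 F [ 1.5  1.6 -0.1] open 50.0 grip 0
shift [2.07 4.06 0.25] turn [-0.07 -0.07 -0.  ]
```

```bash
python3 -m crank '50 0.5 0.9 0 0 0 0; 50 0.9 1.8 0 0 0 0; 50 1.4 2.7 0 0 0 0; 50 1.8 3.5 0 0 0 0; 50 2.07 4.06 0.2 0 0 0; 50 2.07 4.06 0.2 0 0 0; 50 2.07 4.06 0.2 0 0 0; 50 2.07 4.06 0.2 0 0 0'; python3 d.py .554 .0885 .056 1.4144
```

```text
time_s: 26.55
tcp_pos: [0.5509, 0.0884, 0.1285]
orientation: [-3.131, 0.242, 0.001]
wrist_force: [0.2, -0.5, -0.8]
opening: 0.0501
grasp_force: 0.0
t26.6 tcp [0.5509 0.0884 0.1285] yaw_y -1.725 q1 -0.38 q7 -1.75 F [ 0.2 -0.5 -0.8] open 50.1 grip 0
shift [ 0.06 -0.01  1.45] turn [-0.01  0.01  0.02]
```

```bash
python3 -m crank '50 0.04 0 0.4 0 0 0; 50 0.04 0 0.8 0 0 0; 50 0.04 0 1.1 0 0 0; 50 0.04 0 1.3 0 0 0; 50 0.04 0 1.42 0 0 0; 50 0.04 0 1.42 0 0 0; 40 0.04 0 1.42 0 0 0; 30 0.04 0 1.42 0 0 0; 22 0.04 0 1.42 0 0 0; 22 0.04 0 1.42 0 0 0'; python3 -m crank '22 0 0 0 0 0 0; 22 0 0 0 0 0 0'
```

```text
time_s: 27.55
tcp_pos: [0.5541, 0.0871, 0.0585]
orientation: [-3.131, 0.245, -0.003]
wrist_force: [-1.1, 1.5, 6.7]
opening: 0.0258
grasp_force: 58.7
time_s: 27.75
tcp_pos: [0.5541, 0.0872, 0.0585]
orientation: [-3.131, 0.245, -0.003]
wrist_force: [0.1, 1.9, 6.2]
opening: 0.0255
grasp_force: 58.7
```

```bash
python3 -m crank '22 0 0 -0.1 0 0 0; 22 0 0 -0.3 0 0 0; 22 0 0 -0.7 0 0 0; 22 0 0 -1.1 0 0 0; 22 0 0 -1.5 0 0 0; 22 0 0 -1.8 0 0 0; 22 0 0 -1.8 0 0 0'; python3 d.py .555 .3082 .15 1.4144
```

```text
time_s: 28.45
tcp_pos: [0.5544, 0.0863, 0.1497]
orientation: [-3.131, 0.246, -0.006]
wrist_force: [0.6, 0.1, -0.9]
opening: 0.0257
grasp_force: 59.3
t28.4 tcp [0.5544 0.0863 0.1497] yaw_y -1.728 q1 -0.39 q7 -1.75 F [ 0.6  0.1 -0.9] open 25.7 grip 59
shift [-0.68 -4.39 -0.  ] turn [-0.01 -0.04 -0.  ]
```

```bash
python3 -m crank '22 -0.1 -0.8 0 0 0 0; 22 -0.25 -1.6 0 0 0 0; 22 -0.4 -2.4 0 0 0 0; 22 -0.5 -3.2 0 0 0 0; 22 -0.6 -3.9 0 0 0 0; 22 -0.68 -4.39 0 0 0 0; 22 -0.68 -4.39 0 0 0 0; 22 -0.68 -4.39 0 0 0 0'; python3 d.py .555 .3082 .0625 1.4144
```

```text
time_s: 29.25
tcp_pos: [0.5528, 0.3086, 0.1464]
orientation: [3.13, -0.243, -0.003]
wrist_force: [-0.2, -1.2, -2.2]
opening: 0.0257
grasp_force: 59.4
t29.2 tcp [0.5528 0.3086 0.1464] yaw_y -1.725 q1 -0.75 q7 -2.09 F [-0.2 -1.2 -2.2] open 25.7 grip 59
shift [ 0.05 -0.    1.68] turn [0.02 0.02 0.02]
```

```bash
python3 -m crank '22 0 0 0.4 0 0 0; 22 0 0 0.8 0 0 0; 22 0 0 1.1 0 0 0; 22 0 0 1.35 0 0 0; 22 0 0 1.5 0 0 0; 22 0 0 1.58 0 0 0; 22 0 0 1.62 0 0 0; 22 0 0 1.64 0 0 0; 22 0 0 1.64 0 0 0'; python3 -m crank '22 0 0 0.02 0 0 0; 22 0 0 0.02 0 0 0'
```

```text
time_s: 30.15
tcp_pos: [0.5542, 0.3089, 0.0659]
orientation: [-3.132, 0.245, -0.001]
wrist_force: [0.1, -0.2, -1.7]
opening: 0.0254
grasp_force: 59.5
time_s: 30.35
tcp_pos: [0.554, 0.3089, 0.0648]
orientation: [-3.132, 0.245, -0.001]
wrist_force: [0.6, 0.5, -2.3]
opening: 0.0258
grasp_force: 59.5
```

```bash
python3 -m crank '22 0 0 0.02 0 0 0; 22 0 0 0.03 0 0 0; 22 0 0 0.03 0 0 0'; python3 -m crank '22 0 0 0.02 0 0 0; 22 0 0 0.02 0 0 0'
```

```text
time_s: 30.65
tcp_pos: [0.5538, 0.3087, 0.063]
orientation: [3.132, -0.245, -0.0]
wrist_force: [0.4, 0.6, -1.9]
opening: 0.0255
grasp_force: 59.5
time_s: 30.85
tcp_pos: [0.5541, 0.3088, 0.0625]
orientation: [-3.132, 0.245, -0.0]
wrist_force: [-0.5, 0.0, 1.6]
opening: 0.0256
grasp_force: 60.0
```

```bash
python3 -m crank '22 0 0 0.01 0 0 0; 22 0 0 0.01 0 0 0'
```

```text
time_s: 31.05
tcp_pos: [0.5541, 0.3089, 0.0625]
orientation: [-3.131, 0.245, -0.0]
wrist_force: [-1.4, -0.7, 6.2]
opening: 0.0257
grasp_force: 60.5
```

Contact, so I release, rise and move aside. Then I'll look.

```bash
python3 -m crank '36 0 0 0 0 0 0; 46 0 0 0 0 0 0; 46 0 0 -0.1 0 0 0; 46 0 0 -0.4 0 0 0; 46 0 0 -0.9 0 0 0; 46 0 0 -1.5 0 0 0; 46 0 0 -2.1 0 0 0; 46 0 0 -2.8 0 0 0; 46 0 0 -2.8 0 0 0'; python3 -m crank '46 0 0.9 0 0 0 0; 46 0 1.8 0 0 0 0; 46 0 2.7 0 0 0 0; 46 0 3.6 0 0 0 0; 46 0 4.5 0 0 0 0; 46 0 5.4 0 0 0 0; 46 0 5.4 0 0 0 0; 46 0 5.4 0 0 0 0; 46 0 5.4 0 0 0 0'
python3 - <<'E'
from h import *
i=r.read_camera("top"); cv2.imwrite("pics/top9.png",i); s=r.read_camera("scene"); cv2.imwrite("pics/scene9.png",s)
a=cv2.resize(i[95:300,95:475],None,fx=1.45,fy=1.45); b=cv2.resize(s[120:370,95:445],(551,int(250*1.574)))
b=cv2.resize(b,None,fx=.72,fy=.72)
c=np.zeros((a.shape[0]+b.shape[0],a.shape[1],3),np.uint8); c[:a.shape[0]]=a; c[a.shape[0]:,:b.shape[1]]=b
cv2.imwrite("pics/f.png",cv2.convertScaleAbs(c,alpha=1.4))
E
```

```text
time_s: 31.95
tcp_pos: [0.5573, 0.31, 0.2079]
orientation: [-3.125, 0.246, -0.014]
wrist_force: [2.1, 0.4, -0.2]
opening: 0.0456
grasp_force: 0.0
time_s: 32.85
tcp_pos: [0.5122, 0.0432, 0.2018]
orientation: [-3.131, 0.243, -0.001]
wrist_force: [0.2, 1.0, -0.4]
opening: 0.0457
grasp_force: 0.0
```

View pics/f.png

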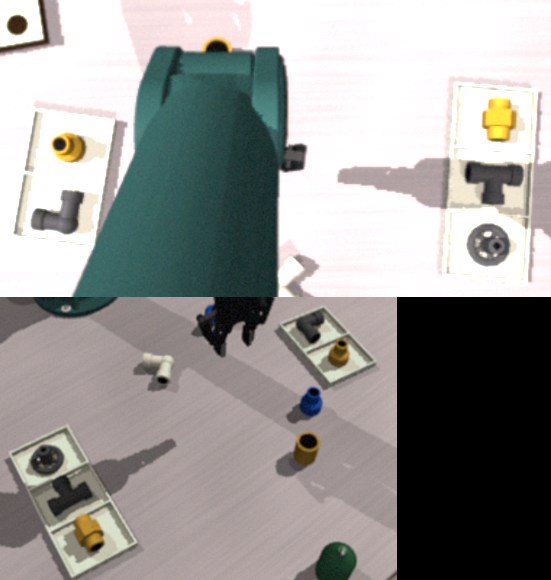

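Both views show every fitting upright in its own bay: union, tee and handwheel in the long tray, reducer at (68,147) and elbow at (58,214) in the short one. The coupling still stands at (306,447), and the gripper is clear.

```bash
python3 -c "
from bench import r
print(r.sign_off())"
```

```text
the job is handed in; nothing more can be done
None
```

I handed the job in at about 33 s: all five fittings are set down in their own bays and the coupling stands untouched in the final pictures; the sign-off returned no verdict.

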